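# Open the battery tube of a clamped inspection torch

## Task

The inspection torch is clamped tail-up in the bench vice. Unscrew its tail cap (ordinary right-hand thread, anticlockwise seen from above, about one and a half turns) without straining the thread, keep hold of it as it comes free because the battery spring pushes it off, and set it down gently, open end down, in the round steel parts dish. Let go of it there and leave the other things on the bench alone.

Things in the scene. Friction and masses are not known exactly. Their poses are not given: they have to be found in the camera images.
- cap_center (a point): Centre (half-way up) of the torch's tail cap: knurled aluminium cup, open below, 46 mm diameter, 32 mm high, about 45 g; grip at any yaw. z: its axis, up. Right-hand thread, 7 mm lead, about 1 mm play: anticlockwise from above it rises 7 mm a turn. Screwed on more or less deep, it is free after 1.3 to 1.9 turns. Let go part-way it stays; once free, the spring throws it up unless held.
- torch_axis (a point): Point on the torch's upright axis at its shoulder, 95 mm above the bench. Tube below it 34 mm in diameter; inside the cap a threaded neck, 36.4 mm over the thread, rises 23 mm above it. In the neck a sprung brass contact, 16 mm thick, pushes the cap up, 6 N at its deepest, 3 N as the thread ends, and comes 25 mm out of the neck at most.
- dish_floor (a point): centre of the inner floor of the round steel parts dish, 4 mm above the bench. Floor about 94 mm across, sloping rim 10 mm high and 112 mm across outside, 0.4 kg, loose.
- hammer: small hammer lying on the bench, 250 mm long, wooden handle; origin under its middle. Not needed.
- bench_block: square steel bench block, 70 by 70 by 22 mm; origin at the centre of its underside. Not needed.
- wax_tin: round brass tin, 59 mm in diameter, 34 mm high; origin at the centre of its underside. Not needed.
- torch: The vice and the torch held fast in it, fixed to the bench: dark steel vice 110 by 100 mm, 60 mm high, its jaws along x. Origin on the bench, on the torch's axis. Lift the cap 60 mm above where it sat before going sideways. Spring and thread alone load cap and torch with 12 to 14 N in all; 24 N spoils the thread, so pull, push or lean on it with well under 10 N.
Not all that is in view belongs to the job. What is shaped like the part that bears dish_floor but blue or purple is not meant.

How it is judged:
By the outcome, as a careful person would: the job done as asked, in the order asked, and still so for the second after the job is handed in, with the robot touching nothing.
It also fails if it takes over 72 s, if anything falls off the work surface, if the arm or the gripper's body presses on something with over 40 N, if the wrist force passes 120 N, or if a joint passes its speed limit or range.

## Robot

A 6-joint arm with a two-finger parallel gripper is mounted at the origin on the work surface. World frame = base frame: x ahead of the robot, y to its left, z up, the work surface at z = 0. Lengths are in m, angles in rad, forces in N, time in s.
With the tool pointing down it reaches from about 0.35 to 0.775 m from the base axis. Payload 7.3 kg.
Tool frame: the origin (TCP) lies on the centre line of the jaws, within the pads' length; the fingertips stand 17 mm ahead of it and the grasp point (between the pads) lies 2 mm behind it (robot.tcp_to_tips is the distance from the TCP to the fingertips, in m); z points along the fingers, y is the line along which they close (so a half turn about z gives the same grasp; the last joint's range is limited). The gripper opens to 92 mm and grips with 3 to 60 N. Pads are 19 mm wide; open, the fingers measure 130 mm over their backs; the gripper's body (75 mm by 190 mm) begins 47 mm behind the grasp point.
Start: joints at [-1.302, 0.342, 1.524, -0, 1.275, -0.146], TCP at [0.212, -0.48, 0.244] pointing down, gripper open.
Joint ranges: [-2.53, 2.53], [-0.77, 2.02], [0.04, 2.7], [-1, 4.14], [0.28, 2.66], [-3.11, 3.11]. Speed limits (rad/s): [2.57, 2.57, 3.14, 3.14, 3.14, 3.14].

## Interface

Orientations are given as [roll, pitch, yaw] about the fixed x, y, z axes, in that order (R = Rz(yaw) Ry(pitch) Rx(roll)).
In Python, from cell import robot gives the robot as it stands. The module is installed in compiled form; this text tells all that it offers.
- The arm moves only by the tool carry_out, never from a script. Its argument "commands" is a list of rows, each a list of 3 entries, a list of its own where there are three numbers: the shift along the tool's x, y, z in m, then the turn about the tool's z in rad, then the opening, from 0 (shut) to 1 (fully open). In form: [[[dx, dy, dz], yaw, claw], ...]. A call has 1 to 20 rows; each row shifts and turns the commanded pose from where the row before left it, along the tool's axes as they then stand; what a row does not reach is not made up. A row lasts 1/8 s, in which the tool goes at most 62.5 mm and 10.7 degrees, less where a joint would pass 70% of its speed; a pose out of reach is approached as far as the arm can. A call is refused whole if a number of a shift passes 0.0625 or a number of a turn 0.188, either way. A call with a gripper value outside its range is refused whole. The fingers move at their own pace and stop on an object; "newtons" is the grip in N (left out, the last holds). Time passes only in rows, so rows that do not move let the fingers close. It gives the time, the measured TCP pose, the force, the opening and the grip force at its end, in the units of the state.
- robot.observe(): the state, without advancing time (a new reading comes with each control period).
- robot.read_camera(name): name is "side" or "top" or "wrist"; returns a dict with "pixels" (400x640x3 uint8, red, green, blue), "fx", "fy", "cx", "cy" (pixels), "k1" (the pictures are not rectified: a ray, as slopes to the right and down, at radius r is drawn at 1 + k1 r^2 times it, then the intrinsics apply), "view" (4x4, takes a point from world to camera coordinates); the wrist camera has in their place "T_tool_cam" (4x4, takes a point from camera to tool coordinates, whose origin is the TCP and whose axes are the flange's). Camera axes: x right, y up, looking along -z (the intrinsics and any distortion apply to the point x, -y, -z); pixel columns grow to the right and rows downward; lengths in m; the calibration is good to about 2 mm. A picture is of the moment at which its call begins: read the wrist's pose just before it. There is no depth.
- robot.hand_in(): hands the job in; it is judged then, once.
Trained networks look in a picture, given as the dict that the camera call returned (one of the last four; its "shot" number tells which), for a name from the list of things; names that differ only in an ending like _2 or _b are one class to them, and where a whole thing is asked for, a point or a joint stands for the part that bears it (a point fixed in the world has none). Each returns a list of dicts, best first, with "p" (0 to 1); they miss things now and then, are a little off and sometimes report something else, mostly with a low value. They report only what shows in the picture. A call takes as long as a camera call. They do not tell look-alikes from the thing itself.
- robot.find_in(picture, name): "at" ([column, row] in pixels, amid what is visible of it).
- robot.tip_of(picture, name): "at" ([column, row] in pixels: a listed point, or the origin of a listed thing).
The state is a dict: "time": time; "qpos": joint angles; "qvel": joint speeds; "joint_efforts": joint torques, N m; "tool_pos": TCP position; "tool_rot": TCP orientation; "contact_force": force on the tool from outside, world axes, zero at the start; "torque": the same for the moment, N m; "opening": finger opening in m; "grip_force": force on a finger pad.
Only numpy, scipy, OpenCV 4.12 (cv2) and the standard library are available. Lean on these libraries where they do the work, as an engineer would, in place of code of your own. Each camera call takes 0.05 s, during which the arm holds its last target. There are 200 camera calls.

## Working session

There is one attempt and no reset: what is moved stays moved. The work goes in short steps, Python scripts to look and compute and a tool call to move; the robot and the scene stay as the last step left them, time stands still between calls to the robot, and variables do not carry over. Pictures are saved under pics/ and viewed, at most 10 in all, crops included, and the job is handed in when it is done.

Besides the shell and the picture viewer there is one more tool, called after "Emit:" in YAML: its name, and indented under it one key for each argument. carry_out: Moves the arm, as the interface text tells. Its arguments: {"type":"object","properties":{"commands":{"type":"array"},"newtons":{"type":"number"}},"required":["commands"]}

```bash
mkdir -p pics
cat > h.py <<'E'
import numpy as np, cv2
from cell import robot
from scipy.spatial.transform import Rotation as R
def ray(p,uv):
    K=np.array([[p["fx"],0,p["cx"]],[0,p["fy"],p["cy"]],[0,0,1.]])
    d=np.array([p["k1"],0,0,0,0.])
    x,y=cv2.undistortPoints(np.array([[uv]],float),K,d)[0,0]
    if "view" in p: T=np.linalg.inv(np.array(p["view"]))
    else:
        s=p["state"]; W=np.eye(4); W[:3,:3]=R.from_euler("xyz",s["tool_rot"]).as_matrix() if len(s["tool_rot"])==3 else np.array(s["tool_rot"]); W[:3,3]=s["tool_pos"]
        T=W@np.array(p["T_tool_cam"])
    v=T[:3,:3]@np.array([x,-y,-1]); return T[:3,3],v/np.linalg.norm(v)
def atz(p,uv,z):
    o,v=ray(p,uv); return (o+v*(z-o[2])/v[2]).round(4)
def cross(a,b):
    A=np.zeros((3,3));c=np.zeros(3)
    for o,v in(a,b):
        M=np.eye(3)-np.outer(v,v);A+=M;c+=M@o
    return np.linalg.solve(A,c).round(4)
def shot(n,fn=None):
    s=robot.observe(); p=robot.read_camera(n); p["state"]=s
    if fn: cv2.imwrite("pics/"+fn,p["pixels"][:,:,::-1])
    return p
E
python3 - <<'E'
from h import *
print(robot.observe())
P={n:shot(n,n+"0.png") for n in("top","side")}
for name,z in(("cap_center",.111),("torch_axis",.095),("dish_floor",.004),("hammer",0),("bench_block",0),("wax_tin",0)):
  r={}
  for n,p in P.items():
    r[n]=robot.tip_of(p,name)[:3]
    for d in r[n]: print(name,n,np.round(d["at"],1),round(d["p"],2),atz(p,d["at"],z))
  if r["top"] and r["side"]: print("  tri",cross(ray(P["top"],r["top"][0]["at"]),ray(P["side"],r["side"][0]["at"])))
a=np.vstack([P["top"]["pixels"],P["side"]["pixels"]])
E
```

```text
{'time': 0.0, 'qpos': array([-1.30196798e+00,  3.42704722e-01,  1.52501913e+00, -1.10014978e-05,
        1.27538098e+00, -1.46002495e-01]), 'qvel': array([-0.00141246, -0.00085268, -0.00131681, -0.00268815,  0.00123493,
        0.00025515]), 'joint_efforts': array([ 8.67602284e-05, -4.31247103e+01, -2.44224751e+01,  7.18830898e-02,
        5.61777223e-02, -1.28199981e-04]), 'tool_pos': array([ 0.21150818, -0.48009629,  0.24305354]), 'tool_rot': array([-3.14009503e+00, -2.09590378e-04,  4.14833895e-01]), 'contact_force': array([ 0.86257925,  0.60509016, -0.32335937]), 'torque': array([-0.0441511 , -0.03839886, -0.00644199]), 'grip_force': 0.0, 'opening': 0.09171808588312509}
cap_center side [323.6 241.2] 0.56 [0.5239 0.1498 0.111 ]
torch_axis top [261.2 215.8] 0.69 [0.5183 0.1522 0.095 ]
torch_axis top [361.8 217.2] 0.26 [ 0.5174 -0.1182  0.095 ]
torch_axis side [326.7 249.2] 0.75 [0.5134 0.1591 0.095 ]
  tri [0.5167 0.1527 0.0879]
dish_floor top [338.5 273.4] 0.97 [ 0.3568 -0.062   0.004 ]
dish_floor top [418.7 216.6] 0.86 [ 0.5232 -0.2954  0.004 ]
dish_floor top [360.4 216.5] 0.76 [ 0.5217 -0.1245  0.004 ]
dish_floor side [396.5 224.6] 0.92 [ 0.3586 -0.074   0.004 ]
dish_floor side [354.2 174.5] 0.9 [ 0.5265 -0.2828  0.004 ]
dish_floor side [348.5 204.4] 0.65 [ 0.5134 -0.1258  0.004 ]
  tri [ 0.3583 -0.0612  0.0157]
hammer top [318.1 141.9] 0.82 [0.7405 0.001  0.    ]
hammer side [265.1 214.9] 0.64 [ 0.7464 -0.016   0.    ]
  tri [0.7378 0.0013 0.017 ]
bench_block top [188.7 203. ] 0.65 [0.5557 0.3766 0.    ]
bench_block side [281.7 347. ] 0.68 [0.5574 0.3888 0.    ]
  tri [ 0.5584  0.3812 -0.0133]
wax_tin top [436.5 162.5] 0.86 [ 0.6841 -0.3504  0.    ]
wax_tin top [264.7 216.8] 0.3 [0.5179 0.1541 0.    ]
wax_tin side [319.7 159.8] 0.53 [ 0.6622 -0.3412  0.    ]
  tri [ 0.6758 -0.3548 -0.0099]
```

View pics/top0.png

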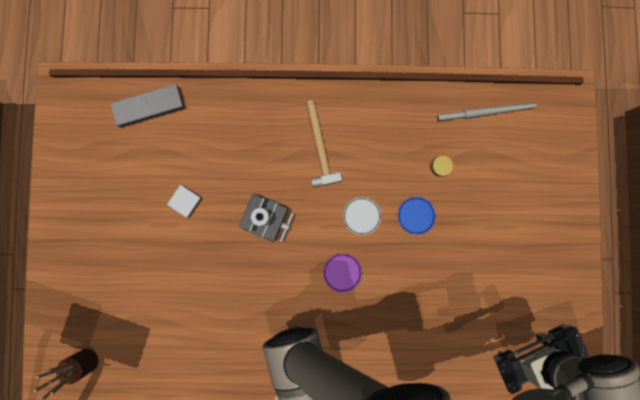

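View pics/side0.png

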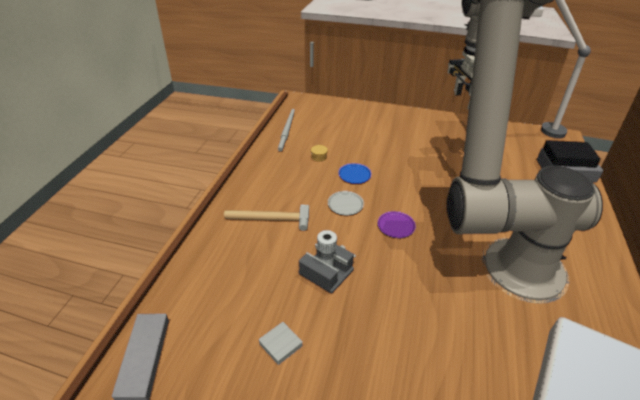

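The top view shows the vice and torch at (261,216). The steel dish is the grey one at (361,216). The blue (417,215) and purple (343,272) dishes are decoys. I'll go above the torch.

Emit:
carry_out:
  commands:
    - [[0.0298,-0.0253,0],0,1]
    - [[0.0298,-0.0253,0],0,1]
    - [[0.0298,-0.0253,0],0,1]
    - [[0.0298,-0.0253,0],0,1]
    - [[0.0298,-0.0253,0],0,1]
    - [[0.0298,-0.0253,0],0,1]
    - [[0.0298,-0.0253,0],0,1]
    - [[0.0298,-0.0253,0],0,1]
    - [[0.0298,-0.0253,0],0,1]
    - [[0.0298,-0.0253,0],0,1]
    - [[0.0298,-0.0253,0],0,1]
    - [[0.0298,-0.0253,0],0,1]
    - [[0.0298,-0.0253,0],0,1]
    - [[0.0298,-0.0253,0],0,1]
    - [[0.0298,-0.0253,0],0,1]
    - [[0.0298,-0.0253,0],0,1]
    - [[0.0298,-0.0253,0],0,1]
    - [[0.0298,-0.0253,0],0,1]

```text
time: 2.95
tool_pos: [0.5195, 0.1537, 0.2438]
tool_rot: [3.141, -0.0, 0.415]
contact_force: [0.7, -0.4, -0.2]
opening: 0.0921
grip_force: 0.0
```

Emit:
carry_out:
  commands:
    - [[0,0,0],0.182,1]
    - [[0,0,0],0.182,1]
    - [[0,0,0],0.182,1]
    - [[0,0,0],0.182,1]
    - [[0,0,0],0.182,1]
    - [[0,0,0],0.182,1]
    - [[0,0,0],0.182,1]
    - [[0,0,0],0.182,1]
    - [[0,0,0],0,1]

```text
time: 4.08
tool_pos: [0.519, 0.1525, 0.2437]
tool_rot: [3.142, -0.0, -1.04]
contact_force: [-0.5, -0.5, 0.1]
opening: 0.0916
grip_force: 0.0
```

```bash
cat > look.py <<'E'
import sys
from h import *
p=shot("wrist",sys.argv[1]); s=p["state"]
print(s["time"],s["qpos"].round(3),s["tool_pos"].round(4),s["tool_rot"].round(4),s["contact_force"].round(2))
R0=R.from_euler("xyz",s["tool_rot"]).as_matrix()
for n,z in (("cap_center",.113),("torch_axis",.095),("dish_floor",.004)):
  for f in(robot.tip_of,robot.find_in):
    for d in f(p,n)[:2]:
      w=atz(p,d["at"],z); print(n,f.__name__,np.round(d["at"],1),round(d["p"],2),w,"tool",(R0.T@(w-s["tool_pos"])).round(4))
E
python3 look.py w1.png
```

```text
4.075 [ 0.144  0.371  1.48  -0.     1.29   2.754] [0.519  0.1525 0.2437] [ 3.1416e+00 -1.0000e-04 -1.0395e+00] [-0.52 -0.5   0.15]
cap_center call [317.4 194.2] 0.85 [0.5149 0.1488 0.113 ] tool [0.0011 0.0054 0.1307]
cap_center call [206.8 329.3] 0.71 [0.5375 0.3184 0.113 ] tool [-0.1337 -0.1     0.1307]
cap_center call [317.8 194.6] 0.68 [0.5145 0.149  0.113 ] tool [0.0007 0.0056 0.1307]
torch_axis call [320.7 160.7] 0.86 [0.525  0.1258 0.095 ] tool [0.026  0.0083 0.1487]
torch_axis call [318.7 195.8] 0.28 [0.5102 0.154  0.095 ] tool [-0.0058  0.0068  0.1487]
dish_floor call [554.7  56.9] 0.62 [ 0.36   -0.0776  0.004 ] tool [0.1178 0.2536 0.2397]
dish_floor call [316.7 166.5] 0.48 [0.5147 0.1479 0.004 ] tool [0.0018 0.006  0.2397]
dish_floor call [557.7  55.5] 0.57 [ 0.3583 -0.0802  0.004 ] tool [0.1192 0.2564 0.2397]
```

View pics/w1.png

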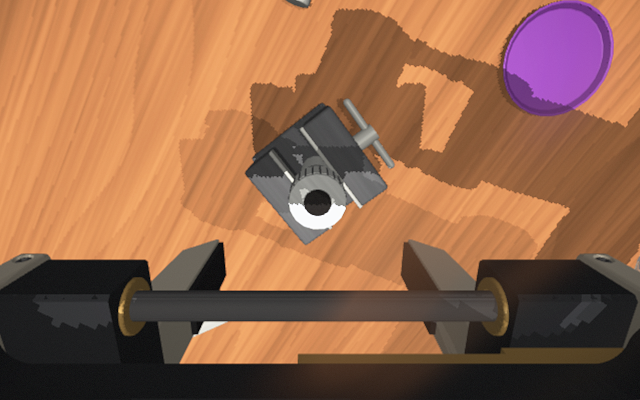

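The wrist view shows the cap top with a dark button at about (317,203). I'll measure it more exactly there and in the top camera.

```bash
cat > hole.py <<'E'
from h import *
def hole(p,c,r,t=45):
    g=p["pixels"].max(2); x,y=map(int,c); w=g[y-r:y+r,x-r:x+r]
    n,l,st,ce=cv2.connectedComponentsWithStats((w<t).astype(np.uint8))
    k=l[r,r] or 1+np.argmax(st[1:,4]); return ce[k]+[x-r,y-r],st[k]
if __name__=="__main__":
    ps=[(shot("wrist"),(317,203),22),(shot("top"),(260,216),8),(shot("side","s1.png"),(326,237),8)]
    s=ps[0][0]["state"]; rs=[]
    for p,c,r in ps:
        uv,st=hole(p,c,r,60); rs.append(ray(p,uv)); print(uv.round(1),st,[atz(p,uv,z)[:2] for z in(.127,.130,.133)])
    print(cross(rs[0],rs[1]),cross(rs[0],rs[2]),cross(rs[1],rs[2]))
E
python3 hole.py
```

```text
[317.2 202.1] [  9   9  27  25 530] [array([0.514 , 0.1511]), array([0.5145, 0.1503]), array([0.515 , 0.1495])]
[263.8 215. ] [  7   0   9  16 118] [array([0.5196, 0.1414]), array([0.5195, 0.141 ]), array([0.5194, 0.1407])]
[326.6 235.7] [ 6  5  6  4 21] [array([0.5179, 0.1452]), array([0.5172, 0.1481]), array([0.5166, 0.151 ])]
[0.5198 0.1383 0.1675] [0.5158 0.15   0.1323] [0.5192 0.1417 0.1235]
```

Emit:
carry_out:
  commands:
    - [[0,0.0047,0.02],0,1]
    - [[0,0,0.02],0,1]
    - [[0,0,0.02],0,1]
    - [[0,0,0],0,1]

```text
time: 5.08
tool_pos: [0.514, 0.1499, 0.1825]
tool_rot: [3.138, 0.001, -1.041]
contact_force: [-0.9, 0.3, -0.1]
opening: 0.0915
grip_force: 0.0
```

```bash
python3 look.py w2.png | head -4
```

```text
5.075 [ 0.141  0.419  1.585 -0.     1.14   2.753] [0.514  0.1499 0.1825] [ 3.1385e+00  1.2000e-03 -1.0410e+00] [-0.88  0.25 -0.1 ]
cap_center call [309.6 220.8] 0.95 [0.5148 0.1495 0.113 ] tool [ 0.0008 -0.0006  0.0695]
cap_center call [304.9 221. ] 0.56 [0.5174 0.1512 0.113 ] tool [ 0.0007 -0.0037  0.0694]
torch_axis call [318.3 171.3] 0.79 [0.5246 0.121  0.095 ] tool [0.0304 0.0053 0.0874]
```

View pics/w2.png

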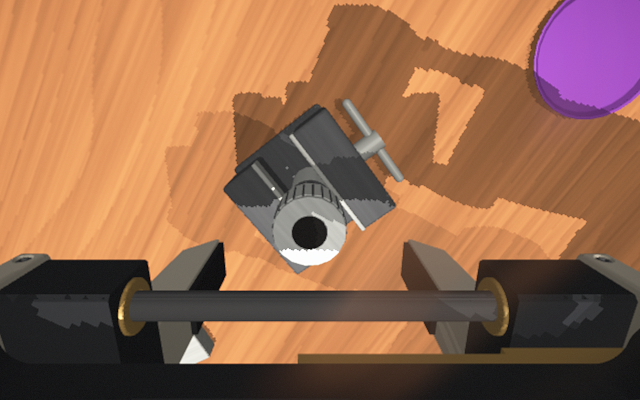

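Emit:
carry_out:
  commands:
    - [[0.0008,-0.0005,0.02],0.18,1]
    - [[0,0,0.02],0,1]
    - [[0,0,0.01],0,1]
    - [[0,0,0.01],0,1]
    - [[0,0,0],0,1]

```text
time: 6.05
tool_pos: [0.5156, 0.1496, 0.1233]
tool_rot: [3.141, 0.0, -1.221]
contact_force: [-0.1, 0.1, 0.4]
opening: 0.0919
grip_force: 0.0
```

Emit:
carry_out:
  commands:
    - [[0,0,0],0,0.4]
    - [[0,0,0],0,0.4]
    - [[0,0,0],0,0.4]
    - [[0,0,0],0,0.4]
  newtons: 4

```text
time: 6.55
tool_pos: [0.5158, 0.1496, 0.1239]
tool_rot: [-3.141, -0.0, -1.221]
contact_force: [0.1, -0.4, 0.4]
opening: 0.0565
grip_force: 0.0
```

Emit:
carry_out:
  commands:
    - [[0,0,0],0,0.4]
    - [[0,0,0],0,0.4]

```text
time: 6.8
tool_pos: [0.5161, 0.1497, 0.1238]
tool_rot: [-3.141, -0.0, -1.221]
contact_force: [1.2, 1.3, -1.0]
opening: 0.0462
grip_force: 4.0
```

Emit:
carry_out:
  commands:
    - [[0,0,0],0,0.4]
    - [[0,0,0],0,0.4]
    - [[0,0,-0.0001],-0.06,0.4]
    - [[0,0,-0.0001],-0.12,0.4]
    - [[0,0,-0.0002],-0.18,0.4]
    - [[0,0,-0.0002],-0.18,0.4]
  newtons: 18

```text
time: 7.55
tool_pos: [0.5165, 0.1497, 0.1245]
tool_rot: [-3.14, -0.001, -0.676]
contact_force: [3.7, 1.1, -1.8]
opening: 0.0459
grip_force: 18.0
```

```bash
python3 -c "
from h import *
for i in range(4):
  s=robot.observe();print(s['contact_force'].round(1),s['torque'].round(2),s['qpos'].round(2)[5],s['tool_rot'][2].round(3),s['tool_pos'].round(4));robot.read_camera('top')"
```

```text
[ 3.7  1.1 -1.8] [ 0.31 -0.53 -0.06] 2.39 -0.676 [0.5165 0.1497 0.1245]
[ 3.6  1.4 -0.2] [ 0.38 -0.47  0.16] 2.38 -0.668 [0.5164 0.1497 0.1245]
[ 2.8  1.6 -0.9] [ 0.38 -0.57  0.13] 2.39 -0.68 [0.5164 0.1498 0.1245]
[ 4.2  1.5 -0.5] [ 0.43 -0.65  0.1 ] 2.39 -0.684 [0.5163 0.1498 0.1245]
```

Emit:
carry_out:
  commands:
    - [[0.0007,-0.0011,-0.0002],-0.18,0.4]
    - [[0,0,-0.0002],-0.18,0.4]
    - [[0,0,-0.0002],-0.18,0.4]
    - [[0,0,-0.0002],-0.18,0.4]
    - [[0,0,-0.0002],-0.18,0.4]
    - [[0,0,-0.0002],-0.18,0.4]
    - [[0,0,-0.0002],-0.18,0.4]
    - [[0,0,-0.0002],-0.18,0.4]

```text
time: 8.75
tool_pos: [0.5172, 0.1511, 0.126]
tool_rot: [-3.141, -0.002, 0.761]
contact_force: [2.4, 6.5, -1.3]
opening: 0.046
grip_force: 18.0
```

Emit:
carry_out:
  commands:
    - [[0,0,-0.0002],-0.18,0.4]
    - [[0,0,-0.0002],-0.18,0.4]
    - [[0,0,-0.0002],-0.18,0.4]
    - [[0,0,-0.0002],-0.18,0.4]
    - [[0,0,-0.0002],-0.18,0.4]
    - [[0,0,-0.0002],-0.18,0.4]
    - [[0,0,-0.0002],-0.18,0.4]
    - [[0,0,-0.0002],-0.18,0.4]

```text
time: 9.75
tool_pos: [0.516, 0.1515, 0.1275]
tool_rot: [-3.141, -0.003, 2.201]
contact_force: [-1.6, 7.0, 1.7]
opening: 0.0458
grip_force: 18.0
```

Emit:
carry_out:
  commands:
    - [[0.0014,0.001,-0.0002],-0.18,0.4]
    - [[0,0,-0.0002],-0.18,0.4]
    - [[0,0,-0.0002],-0.18,0.4]
    - [[0,0,-0.0002],-0.18,0.4]
    - [[0,0,-0.0002],-0.18,0.4]

```text
time: 10.38
tool_pos: [0.5155, 0.1516, 0.1283]
tool_rot: [-3.141, -0.003, 3.101]
contact_force: [-2.0, -0.6, 3.1]
opening: 0.0459
grip_force: 18.0
```

```bash
cat > st.py <<'E'
from h import *
L=[]
for i in range(3):
  s=robot.observe();L.append(np.r_[s['contact_force'],s['torque'],s['tool_pos']*1000]);robot.read_camera('top')
print(np.mean(L,0).round(2),s['qpos'].round(3)[5],s['tool_rot'].round(3),s['time'],s['opening'],s['grip_force'])
E
python3 st.py
```

```text
[-3.0400e+00 -8.7000e-01  2.9600e+00 -2.0000e-02  3.6000e-01  3.0000e-02
  5.1557e+02  1.5157e+02  1.2834e+02] -1.383 [-3.141e+00 -3.000e-03  3.098e+00] 10.475 0.0462044839434893 17.9995820147451
```

Emit:
carry_out:
  commands:
    - [[0.0006,0,-0.0004],-0.18,0.4]
    - [[0,0,-0.0003],-0.18,0.4]
    - [[0,0,-0.0002],-0.18,0.4]
    - [[0,0,-0.0002],-0.18,0.4]
    - [[0,0,-0.0002],-0.18,0.4]
    - [[0,0,-0.0002],-0.18,0.4]
    - [[0,0,-0.0002],-0.18,0.4]
    - [[0,0,-0.0002],-0.18,0.4]
    - [[0,0,0],0,0.4]

```text
time: 11.65
tool_pos: [0.5158, 0.1508, 0.1301]
tool_rot: [3.14, -0.002, -1.75]
contact_force: [-1.2, -5.8, 1.9]
opening: 0.0459
grip_force: 18.0
```

```bash
python3 st.py
```

```text
[-1.5400e+00 -5.7700e+00  1.0800e+00 -7.2000e-01  2.2000e-01  3.0000e-02
  5.1587e+02  1.5078e+02  1.3005e+02] -2.817 [ 3.140e+00 -2.000e-03 -1.752e+00] 11.75 0.04611958940418517 18.00071943202056
```

Emit:
carry_out:
  commands:
    - [[0,0,0],0,0.75]
    - [[0,0,0],0,0.75]
    - [[0,0,0],0,0.75]
    - [[0,0,0],0.186,0.75]
    - [[0,0,0],0.186,0.75]
    - [[0,0,0],0.186,0.75]
    - [[0,0,0],0.186,0.75]
    - [[0,0,0],0.186,0.75]
    - [[0,0,0],0.186,0.75]
    - [[0,0,0],0.186,0.75]
    - [[0,0,0],0.186,0.75]
    - [[0,0,0],0.186,0.75]
    - [[0,0,0],0.186,0.75]
    - [[0,0,0],0.186,0.75]
    - [[0,0,0],0.186,0.75]
    - [[0,0,0],0.186,0.75]
    - [[0,0,0],0.186,0.75]
    - [[0,0,0],0.186,0.75]

```text
time: 14.05
tool_pos: [0.5164, 0.152, 0.1304]
tool_rot: [3.141, -0.0, 1.741]
contact_force: [0.0, -0.1, -0.1]
opening: 0.0687
grip_force: 0.0
```

Emit:
carry_out:
  commands:
    - [[0,0,0],0.186,0.75]
    - [[0,0,0],0.186,0.75]
    - [[0,0,0],0.186,0.75]
    - [[0,0,0],0.186,0.75]
    - [[0,0,0],0.186,0.75]
    - [[0,0,0],0.186,0.75]
    - [[0,0,0],0.186,0.75]
    - [[0,0,0],0.186,0.75]
    - [[0,0,0],0.186,0.75]
    - [[0,0,0],0.186,0.75]
    - [[0,0,0],0.186,0.75]
    - [[0,0,0],0.186,0.75]
    - [[0,0,0],0.186,0.75]
    - [[0,0,0],0.186,0.75]
    - [[0,0,0],0.186,0.75]
    - [[0,0,0],0.186,0.75]
    - [[0,0,0],0,0.75]

```text
time: 16.18
tool_pos: [0.5164, 0.1519, 0.1304]
tool_rot: [-3.141, -0.0, -1.226]
contact_force: [-0.4, 0.1, 0.1]
opening: 0.0686
grip_force: 0.0
```

```bash
python3 st.py; python3 look.py w3.png | grep cap; python3 -c "
from hole import *
p=shot('wrist'); g=p['pixels'].max(2)
uv,st=hole(p,(310,250),30,60);print(uv,st,[atz(p,uv,z) for z in(.133,.136,.139)])"
```

```text
[-4.1000e-01  1.2000e-01 -4.1000e-01  1.4000e-01  4.0000e-02  1.0000e-02
  5.1643e+02  1.5192e+02  1.3039e+02] 2.938 [-3.141 -0.    -1.224] 16.275 0.06881327517667231 0.0
cap_center call [315.3 266.4] 0.88 [0.5124 0.1551 0.113 ] tool [-0.0044  0.0027  0.0174]
cap_center call [316.6 256. ] 0.56 [0.5138 0.1492 0.113 ] tool [0.0016 0.0034 0.0174]
[313.55852843 272.34280936] [ 11  43  46  17 598] [array([0.5159, 0.1479, 0.133 ]), array([0.5165, 0.1463, 0.136 ]), array([0.5171, 0.1447, 0.139 ])]
```

Emit:
carry_out:
  commands:
    - [[0.0009,0.0005,0],0,0.4]
    - [[0,0,0],0,0.4]
    - [[0,0,0],0,0.4]
    - [[0,0,0],0,0.4]
    - [[0,0,0],0,0.4]

```text
time: 17.35
tool_pos: [0.5163, 0.1508, 0.1304]
tool_rot: [-3.141, -0.0, -1.227]
contact_force: [-0.3, -0.7, 0.4]
opening: 0.0456
grip_force: 18.0
```

```bash
python3 st.py
```

```text
[ 4.3000e-01 -6.2000e-01  2.6000e-01  1.1000e-01 -1.0000e-02  1.0000e-02
  5.1628e+02  1.5077e+02  1.3043e+02] 2.94 [-3.141 -0.    -1.227] 17.45 0.045714730173742536 18.000019036699086
```

Emit:
carry_out:
  commands:
    - [[0,0,-0.0002],-0.186,0.4]
    - [[0,0,-0.0002],-0.186,0.4]
    - [[0,0,-0.0002],-0.186,0.4]
    - [[0,0,-0.0002],-0.186,0.4]
    - [[0,0,-0.0002],-0.186,0.4]
    - [[0,0,-0.0002],-0.186,0.4]
    - [[0,0,-0.0002],-0.186,0.4]
    - [[0,0,-0.0002],-0.186,0.4]
    - [[0,0,-0.0002],-0.186,0.4]
    - [[0,0,-0.0002],-0.186,0.4]
    - [[0,0,-0.0002],-0.186,0.4]
    - [[0,0,-0.0002],-0.186,0.4]

```text
time: 19.0
tool_pos: [0.5165, 0.1512, 0.133]
tool_rot: [3.141, -0.001, 1.011]
contact_force: [0.6, 2.2, 0.4]
opening: 0.0458
grip_force: 18.0
```

```bash
python3 st.py
```

```text
[ 3.5000e-01  2.1900e+00  1.4300e+00  3.2000e-01 -1.1000e-01  3.0000e-02
  5.1647e+02  1.5121e+02  1.3304e+02] 0.706 [ 3.141e+00 -1.000e-03  1.006e+00] 19.1 0.0457569859750951 17.998131446074694
```

Emit:
carry_out:
  commands:
    - [[0,0,-0.0002],-0.186,0.4]
    - [[0,0,-0.0002],-0.186,0.4]
    - [[0,0,-0.0002],-0.186,0.4]
    - [[0,0,-0.0002],-0.186,0.4]
    - [[0,0,-0.0002],-0.186,0.4]
    - [[0,0,-0.0002],-0.186,0.4]

```text
time: 19.9
tool_pos: [0.516, 0.1513, 0.1341]
tool_rot: [3.141, -0.001, 2.122]
contact_force: [-1.7, 2.2, 2.1]
opening: 0.0457
grip_force: 18.0
```

```bash
python3 st.py
```

```text
[-2.1400e+00  2.8100e+00  2.0100e+00  5.2000e-01  1.1000e-01  5.0000e-02
  5.1595e+02  1.5125e+02  1.3408e+02] -0.406 [-3.141e+00 -1.000e-03  2.119e+00] 20.0 0.04550402718898002 17.998100048862398
```

Emit:
carry_out:
  commands:
    - [[0,0,-0.0003],-0.186,0.4]
    - [[0,0,-0.0003],-0.186,0.4]
    - [[0,0,-0.0003],-0.186,0.4]
    - [[0,0,-0.0002],-0.186,0.4]
    - [[0,0,-0.0002],-0.186,0.4]
    - [[0,0,-0.0002],-0.186,0.4]
    - [[0,0,-0.0002],-0.186,0.4]

```text
time: 20.92
tool_pos: [0.5158, 0.1507, 0.1356]
tool_rot: [-3.142, -0.001, -2.861]
contact_force: [-1.9, 0.7, 1.4]
opening: 0.046
grip_force: 18.0
```

```bash
python3 st.py
```

```text
[-1.9900e+00  3.8000e-01  2.0400e+00  2.2000e-01  1.6000e-01  2.0000e-02
  5.1587e+02  1.5062e+02  1.3561e+02] -1.706 [-3.141e+00 -1.000e-03 -2.864e+00] 21.025 0.04541274688657947 17.998436191119254
```

Emit:
carry_out:
  commands:
    - [[0,0,-0.0002],-0.186,0.4]
    - [[0,0,-0.0002],-0.186,0.4]
    - [[0,0,-0.0002],-0.186,0.4]
    - [[0,0,-0.0002],-0.186,0.4]
    - [[0,0,-0.0002],-0.186,0.4]
    - [[0,0,-0.0002],-0.186,0.4]
    - [[0,0,-0.0002],-0.186,0.4]

```text
time: 21.95
tool_pos: [0.5166, 0.1505, 0.1372]
tool_rot: [-3.141, -0.0, -1.56]
contact_force: [0.4, -0.9, 1.8]
opening: 0.0457
grip_force: 18.0
```

```bash
python3 st.py
```

```text
[ 7.0000e-02 -4.3000e-01  1.6900e+00  1.3000e-01 -4.0000e-02 -1.0000e-02
  5.1660e+02  1.5049e+02  1.3720e+02] -3.007 [-3.141 -0.    -1.563] 22.05 0.04564479544770433 17.998290290124714
```

Emit:
carry_out:
  commands:
    - [[0,0,-0.0008],0,0.4]
    - [[0,0,-0.0008],0,0.4]

```text
time: 22.35
tool_pos: [0.5164, 0.1506, 0.1388]
tool_rot: [-3.141, -0.0, -1.562]
contact_force: [0.2, -1.1, 0.6]
opening: 0.0457
grip_force: 18.0
```

```bash
python3 st.py
```

```text
[ 9.3000e-01 -1.2300e+00  1.1800e+00  3.0000e-02 -9.0000e-02 -0.0000e+00
  5.1639e+02  1.5067e+02  1.3880e+02] -3.01 [-3.141 -0.    -1.56 ] 22.45 0.04585249235239358 18.000123454257846
```

Emit:
carry_out:
  commands:
    - [[0,0,-0.0008],0,0.4]
    - [[0,0,-0.0008],0,0.4]
    - [[0,0,0],0,0.4]

```text
time: 22.88
tool_pos: [0.5161, 0.1508, 0.1403]
tool_rot: [3.141, -0.0, -1.559]
contact_force: [1.3, -1.6, 1.1]
opening: 0.0458
grip_force: 18.0
```

```bash
python3 st.py
```

```text
[ 9.1000e-01 -5.8000e-01  1.0900e+00  1.0000e-02 -6.0000e-02  1.0000e-02
  5.1614e+02  1.5079e+02  1.4028e+02] -3.012 [ 3.141 -0.    -1.558] 22.975 0.04561817932976116 18.000096164178103
```

Emit:
carry_out:
  commands:
    - [[0,0,-0.005],0,0.4]
    - [[0,0,-0.01],0,0.4]
    - [[0,0,-0.015],0,0.4]
    - [[0,0,-0.015],0,0.4]
    - [[0,0,-0.015],0,0.4]
    - [[0,0,-0.015],0,0.4]
    - [[0,0,-0.005],0.186,0.4]
    - [[0,0,0],0.186,0.4]
    - [[0,0,0],0.186,0.4]
    - [[0,0,0],0.186,0.4]
    - [[0,0,0],0.186,0.4]
    - [[0,0,0],0.186,0.4]
    - [[0,0,0],0.186,0.4]
    - [[0,0,0],0.186,0.4]
    - [[0,0,0],0,0.4]

```text
time: 24.9
tool_pos: [0.5163, 0.1508, 0.2208]
tool_rot: [-3.142, 0.0, -3.045]
contact_force: [-0.7, 0.5, -0.8]
opening: 0.0458
grip_force: 18.0
```

```bash
python3 st.py
python3 - <<'E'
from h import *
for n in("top","side"):
  p=shot(n)
  for d in robot.tip_of(p,"dish_floor")[:3]: print(n,np.round(d["at"],1),d["p"],atz(p,d["at"],.004))
E
```

```text
[-3.5000e-01  2.0000e-01 -5.3000e-01  9.0000e-02 -1.6000e-01  1.0000e-02
  5.1627e+02  1.5079e+02  2.2072e+02] -1.528 [-3.141  0.    -3.042] 25.0 0.04614736571494218 18.000083367805928
top [360.5 217.3] 0.82 [ 0.5194 -0.1248  0.004 ]
top [415.4 217.6] 0.76 [ 0.5202 -0.2857  0.004 ]
top [340.3 273.7] 0.71 [ 0.356  -0.0672  0.004 ]
side [394.  224.4] 0.9 [ 0.3658 -0.0729  0.004 ]
side [349.4 201.3] 0.76 [ 0.5138 -0.1411  0.004 ]
side [353.6 173.5] 0.72 [ 0.5296 -0.2878  0.004 ]
```

Emit:
carry_out:
  commands:
    - [[0.0012,-0.014,0],0,0.4]
    - [[0.0025,-0.0277,0],0,0.4]
    - [[0.0025,-0.0277,0],0,0.4]
    - [[0.0025,-0.0277,0],0,0.4]
    - [[0.0025,-0.0277,0],0,0.4]
    - [[0.0025,-0.0277,0],0,0.4]
    - [[0.0025,-0.0277,0],0,0.4]
    - [[0.0025,-0.0277,0],0,0.4]
    - [[0.0025,-0.0277,0],0,0.4]
    - [[0.0025,-0.0277,0],0,0.4]
    - [[0.0012,-0.0137,0],0,0.4]
    - [[0,0,0],0,0.4]

```text
time: 26.75
tool_pos: [0.5175, -0.1281, 0.2203]
tool_rot: [3.142, -0.0, -3.048]
contact_force: [-0.3, 0.5, -0.5]
opening: 0.0458
grip_force: 18.0
```

```bash
python3 look.py w4.png; python3 st.py
```

```text
26.75 [-0.386  0.377  1.539  0.     1.226 -2.051] [ 0.5175 -0.1281  0.2203] [ 3.1415e+00 -1.0000e-04 -3.0479e+00] [-0.25  0.5  -0.53]
cap_center call [314.9 267.6] 0.72 [ 0.5703 -0.1224  0.113 ] tool [-0.0531  0.0007  0.1072]
cap_center call [316.  256.3] 0.73 [ 0.56   -0.1225  0.113 ] tool [-0.0428  0.0016  0.1072]
torch_axis call [582.6 200.3] 0.97 [0.4977 0.0926 0.095 ] tool [-0.0009  0.2216  0.1253]
torch_axis call [313.2 176.8] 0.41 [ 0.4987 -0.1305  0.095 ] tool [ 0.019  -0.0006  0.1253]
dish_floor call [165.  166.2] 0.85 [ 0.5236 -0.2878  0.004 ] tool [ 0.0089 -0.1596  0.2162]
dish_floor call [313.9 180.3] 0.83 [ 0.5242 -0.1273  0.004 ] tool [-6.700e-03  2.000e-04  2.163e-01]
dish_floor call [312.6 174.9] 0.97 [ 0.5183 -0.1292  0.004 ] tool [-0.0007 -0.0012  0.2163]
dish_floor call [385.5  29.8] 0.91 [ 0.3704 -0.0731  0.004 ] tool [0.1413 0.0685 0.2163]
[-3.0000e-02 -4.5000e-01 -3.9000e-01  1.3000e-01 -1.5000e-01 -0.0000e+00
  5.1781e+02 -1.2672e+02  2.2038e+02] -2.051 [-3.142  0.    -3.046] 27.2 0.04588891390575172 17.999937816057354
```

View pics/w4.png

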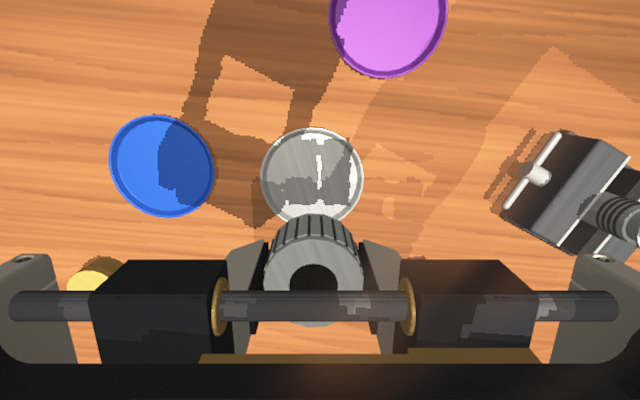

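Emit:
carry_out:
  commands:
    - [[-0.003,0,0.01],0,0.4]
    - [[0,0,0.02],0,0.4]
    - [[0,0,0.025],0,0.4]
    - [[0,0,0.025],0,0.4]
    - [[0,0,0.025],0,0.4]
    - [[0,0,0.025],0,0.4]
    - [[0,0,0.02],0,0.4]
    - [[0,0,0.015],0,0.4]
    - [[0,0,0.01],0,0.4]
    - [[0,0,0.003],0,0.4]
    - [[0,0,0],0,0.4]

```text
time: 28.62
tool_pos: [0.521, -0.1271, 0.0426]
tool_rot: [-3.141, 0.001, -3.046]
contact_force: [-0.3, -0.3, 0.4]
opening: 0.0456
grip_force: 18.0
```

```bash
python3 st.py; python3 -c "
from h import *
shot('wrist','w5.png')"
```

```text
[ 5.0000e-01 -4.1000e-01 -4.0000e-02  1.0000e-01 -1.2000e-01  2.0000e-02
  5.2109e+02 -1.2716e+02  4.2750e+01] -2.048 [-3.141e+00  1.000e-03 -3.046e+00] 28.725 0.04554015558078818 17.99987117294222
```

View pics/w5.png

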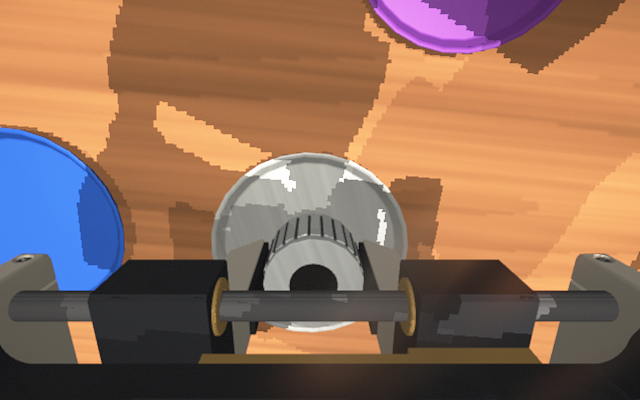

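Emit:
carry_out:
  commands:
    - [[0,-0.001,0.002],0,0.4]
    - [[0,0,0.002],0,0.4]
    - [[0,0,0.002],0,0.4]
    - [[0,0,0.002],0,0.4]
    - [[0,0,0.0005],0,0.4]
    - [[0,0,0],0,0.4]

```text
time: 29.58
tool_pos: [0.5208, -0.128, 0.0337]
tool_rot: [-3.142, -0.0, -3.046]
contact_force: [0.1, 0.2, -1.1]
opening: 0.0462
grip_force: 18.0
```

Emit:
carry_out:
  commands:
    - [[0,0,0.0005],0,0.4]
    - [[0,0,0.0005],0,0.4]
    - [[0,0,0],0,0.4]

```text
time: 29.95
tool_pos: [0.5208, -0.1281, 0.0328]
tool_rot: [-3.142, 0.0, -3.046]
contact_force: [-0.3, -0.0, -0.7]
opening: 0.0458
grip_force: 18.0
```

Emit:
carry_out:
  commands:
    - [[0,0,0.0005],0,0.4]
    - [[0,0,0.0005],0,0.4]
    - [[0,0,0],0,0.4]

```text
time: 30.32
tool_pos: [0.5208, -0.128, 0.0318]
tool_rot: [-3.142, -0.0, -3.046]
contact_force: [0.1, 0.4, -0.6]
opening: 0.0456
grip_force: 18.0
```

Emit:
carry_out:
  commands:
    - [[0,0,0.0005],0,0.4]
    - [[0,0,0.0005],0,0.4]
    - [[0,0,0],0,0.4]

```text
time: 30.7
tool_pos: [0.5208, -0.128, 0.0308]
tool_rot: [-3.142, -0.0, -3.046]
contact_force: [-0.6, 0.2, -0.7]
opening: 0.0457
grip_force: 18.0
```

Emit:
carry_out:
  commands:
    - [[0,0,0.0005],0,0.4]
    - [[0,0,0.0005],0,0.4]
    - [[0,0,0],0,0.4]

```text
time: 31.08
tool_pos: [0.5208, -0.128, 0.0298]
tool_rot: [-3.142, -0.0, -3.046]
contact_force: [-0.7, -0.3, -0.1]
opening: 0.0455
grip_force: 18.0
```

Emit:
carry_out:
  commands:
    - [[0,0,0.0005],0,0.4]
    - [[0,0,0.0005],0,0.4]
    - [[0,0,0],0,0.4]

```text
time: 31.45
tool_pos: [0.5209, -0.1281, 0.0292]
tool_rot: [-3.141, 0.0, -3.046]
contact_force: [-1.8, 0.6, 5.8]
opening: 0.046
grip_force: 18.0
```

Emit:
carry_out:
  commands:
    - [[0,0,-0.0004],0,0.4]
    - [[0,0,0],0,0.52]
    - [[0,0,0],0,0.55]
    - [[0,0,0],0,0.57]
    - [[0,0,0],0,0.57]

```text
time: 32.08
tool_pos: [0.5209, -0.128, 0.0291]
tool_rot: [-3.142, -0.0, -3.046]
contact_force: [-0.2, 1.0, 0.1]
opening: 0.0521
grip_force: 0.0
```

```bash
python3 st.py
```

```text
[ 3.3000e-01  4.1000e-01  3.0000e-02  9.0000e-02 -1.5000e-01  1.0000e-02
  5.2084e+02 -1.2804e+02  2.9160e+01] -2.05 [-3.142 -0.    -3.046] 32.175 0.052154638864924954 0.0
```

Emit:
carry_out:
  commands:
    - [[0,0,-0.003],0,0.57]
    - [[0,0,-0.006],0,0.57]
    - [[0,0,-0.01],0,0.57]
    - [[0,0,-0.015],0,0.57]
    - [[0,0,-0.02],0,0.57]
    - [[0,0,-0.03],0,0.57]
    - [[0,0,-0.03],0,0.57]
    - [[0,0,-0.03],0,0.57]
    - [[0,0,0],0,0.57]
    - [[0,0,0],0,0.57]

```text
time: 33.48
tool_pos: [0.5205, -0.1279, 0.1732]
tool_rot: [3.142, -0.0, -3.046]
contact_force: [-0.2, 0.3, -0.3]
opening: 0.0522
grip_force: 0.0
```

```bash
python3 st.py; python3 -c "
from h import *
shot('wrist','w6.png')"
```

```text
[ 1.0000e-02  2.4000e-01 -1.4000e-01  1.3000e-01 -1.2000e-01  3.0000e-02
  5.2033e+02 -1.2784e+02  1.7272e+02] -2.05 [ 3.141e+00 -2.000e-03 -3.046e+00] 33.575 0.05230449636002044 0.0
```

View pics/w6.png

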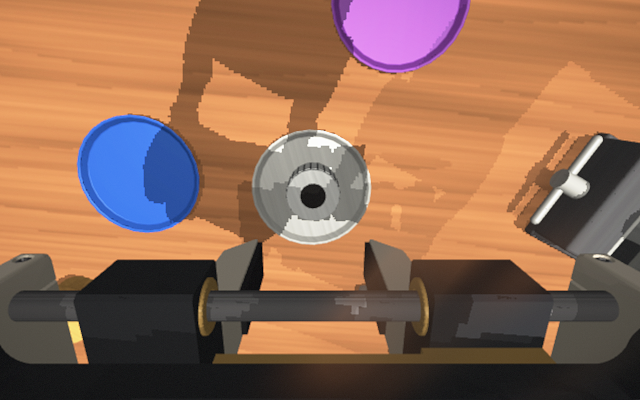

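The cap stands upright in the middle of the steel dish at (312,190), and the gripper is clear of everything.

```bash
python3 -c "
from cell import robot
print(robot.hand_in())"
```

```text
the job is handed in; nothing more can be done
None
```

The tail cap is unscrewed and standing open end down in the middle of the steel dish; I let go of it, backed the arm clear and handed the job in at about 34 s, with no verdict returned.

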